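# Weigh the parcel on the postal balance

## Task

Clear the two packing scraps off the balance's loading deck into the blue bin, and level the beam against the parcel that is in the parcel pan by sliding the right bar weights from the deck onto the weight pan. Slide the weights, do not lift them off; those on the pan must lie flat on it and the ones you do not need stay on the deck. Leave the parcels and the other things on the desk where they are, and do not lean on the pans.

Things in the scene. Friction and masses are not known exactly. Their poses are not given: they have to be found in the camera images.
- scale: White two-pan postal balance with a grey loading deck, fixed to the desk. Origin on the desk under the middle of the border between deck and weight pan; x across the deck, y from the deck towards the pans, z up. Dial housing with a red needle at y 160 to 271 mm, 140 mm high; parcel pan (14 mm rims all round) y 303 to 428 mm.
- deck_edge (a point): Middle of the deck's edge next to the weight pan, at deck height; axes as the balance's. The deck is flat grey felt without rims, 75 mm above the desk, x -125 to 125 mm, y -250 to 0 mm. Weights and scraps stand on it in three lanes (x about -76, 0, 76 mm) by two rows (y about -65 and -195 mm), in any order, their lengths roughly along y.
- beam (a joint): Tilt of the balance beam, rad. 0: stop, parcel pan down and empty weight pan up, its floor level with the deck to about 1 mm; 0.08: level, needle upright on the green mark, both pan floors 62 mm above the desk; 0.16: other stop, weight pan down (floor 50 mm above the desk). The pans stay horizontal. A surplus of 100 g drives it to a stop; near level 10 g moves it about 0.009 rad.
- weight_pan_floor (a point): Centre of the weight pan's floor (upper side), moves up and down with the pan; axes as the balance's. The pan follows the deck across a 3 mm gap and is open on that side, with 14 mm rims on the other three; inside 237 mm in x (118 each way) and 121 mm in y (from -62.5 at the deck side to 58.5 at the far rim).
- weight_100: 100 g yellow bar weight, a plain upright-sided block standing flat with its length along its own y; origin: centre of its underside, z up. 28 x 60 x 26 mm (x, y, z).
- weight_200: 200 g blue bar weight, a plain upright-sided block standing flat with its length along its own y; origin: centre of its underside, z up. 34 x 65 x 30 mm (x, y, z).
- weight_400: 400 g red bar weight, a plain upright-sided block standing flat with its length along its own y; origin: centre of its underside, z up. 40 x 70 x 32 mm (x, y, z).
- weight_800: 800 g dark steel bar weight, a plain upright-sided block standing flat with its length along its own y; origin: centre of its underside, z up. 44 x 80 x 34 mm (x, y, z).
- scrap_foam: Scrap: white packing-foam chunk, 36 x 62 mm (x, y), 42 mm high at one end and 26 mm at the other, 20 g, rigid. Origin: centre of its underside.
- scrap_card: Scrap: brown corrugated-card offcut, 36 x 62 mm (x, y), 34 mm high with a 42 mm high step, 25 g, rigid. Origin: centre of its underside.
- bin_in (a point): Centre of the inner floor of the blue open scrap bin that stands on the desk by the deck's free end, fixed; inside 232 mm (x) x 142 mm (y), rim 62 mm above the desk, walls and floor 4 mm; axes: x, y along its sides, z up.
- bin: The blue scrap bin; origin: centre of its underside, on the desk.
- weight_pan: The steel weight pan of the balance, next to the deck (origin 22 mm below its floor's centre).
- parcel_pan: The steel parcel pan at the other end of the balance (origin 22 mm below its floor's centre).
- parcel_green: Brown carton 100 x 80 x 45 mm (x, y, z) with a green band round its middle; weighs 300 g to within 1 %. Origin: centre of its underside. One of the three parcels is in the parcel pan (the one to weigh); the other two wait on a white 50 mm high envelope box and are not part of the job.
- parcel_orange: Brown carton 100 x 80 x 60 mm (x, y, z) with an orange band round its middle; weighs 600 g to within 1 %. Origin: centre of its underside. One of the three parcels is in the parcel pan (the one to weigh); the other two wait on a white 50 mm high envelope box and are not part of the job.
- parcel_black: Brown carton 100 x 80 x 72 mm (x, y, z) with a black band round its middle; weighs 900 g to within 1 %. Origin: centre of its underside. One of the three parcels is in the parcel pan (the one to weigh); the other two wait on a white 50 mm high envelope box and are not part of the job.
- mug: Bystander, white mug 76 mm wide, 90 mm high, handle at +y, loose on the desk; origin: centre of its underside.
- stapler: Bystander, red and black stapler 38 x 135 x 48 mm, loose on the desk; origin: centre of its underside.
- tape_dispenser: Bystander, grey tape dispenser 55 x 150 mm, 91 mm high, yellow roll, loose on the desk; origin: centre of its underside.
- pen_cup: Bystander, grey pen cup 72 mm wide, pens up to 155 mm high, loose on the desk; origin: centre of its underside.
- plant: Bystander, potted succulent 76 mm wide, 100 mm high, loose on the desk; origin: centre of its underside.

How it is judged:
At the end, for the whole second after the job is handed in: The beam is at rest and level (joint 0.08 within 0.025 rad); every weight is at rest and either lies flat on the weight pan or stands flat on the deck; both scraps lie at rest in the bin (value of joint beam between 0.055 and 0.105 rad and velocity of joint beam between -0.05 and 0.05 rad/s and ((x of weight_100 in the frame of weight_pan_floor between -0.125 and 0.125 m and y of weight_100 in the frame of weight_pan_floor between -0.062 and 0.062 m and z of weight_100 in the frame of weight_pan_floor between -0.01 and 0.012 m and angle between weight_100's own z axis and vertical below 0.1 rad) or (y of weight_100 in the frame of scale between -0.26 and -0.015 m and x of weight_100 in the frame of scale between -0.13 and 0.13 m and z of weight_100 in the frame of scale between 0.065 and 0.09 m and angle between weight_100's own z axis and vertical below 0.06 rad)) and linear speed of each of weight_100, weight_200, weight_400, weight_800, scrap_foam, scrap_card below 0.02 m/s and ((x of weight_200 in the frame of weight_pan_floor between -0.125 and 0.125 m and y of weight_200 in the frame of weight_pan_floor between -0.062 and 0.062 m and z of weight_200 in the frame of weight_pan_floor between -0.01 and 0.012 m and angle between weight_200's own z axis and vertical below 0.1 rad) or (y of weight_200 in the frame of scale between -0.26 and -0.015 m and x of weight_200 in the frame of scale between -0.13 and 0.13 m and z of weight_200 in the frame of scale between 0.065 and 0.09 m and angle between weight_200's own z axis and vertical below 0.06 rad)) and ((x of weight_400 in the frame of weight_pan_floor between -0.125 and 0.125 m and y of weight_400 in the frame of weight_pan_floor between -0.062 and 0.062 m and z of weight_400 in the frame of weight_pan_floor between -0.01 and 0.012 m and angle between weight_400's own z axis and vertical below 0.1 rad) or (y of weight_400 in the frame of scale between -0.26 and -0.015 m and x of weight_400 in the frame of scale between -0.13 and 0.13 m and z of weight_400 in the frame of scale between 0.065 and 0.09 m and angle between weight_400's own z axis and vertical below 0.06 rad)) and ((x of weight_800 in the frame of weight_pan_floor between -0.125 and 0.125 m and y of weight_800 in the frame of weight_pan_floor between -0.062 and 0.062 m and z of weight_800 in the frame of weight_pan_floor between -0.01 and 0.012 m and angle between weight_800's own z axis and vertical below 0.1 rad) or (y of weight_800 in the frame of scale between -0.26 and -0.015 m and x of weight_800 in the frame of scale between -0.13 and 0.13 m and z of weight_800 in the frame of scale between 0.065 and 0.09 m and angle between weight_800's own z axis and vertical below 0.06 rad)) and x of scrap_foam in the frame of bin_in between -0.12 and 0.12 m and y of scrap_foam in the frame of bin_in between -0.075 and 0.075 m and z of each of scrap_foam, scrap_card in the frame of bin_in below 0.06 m and x of scrap_card in the frame of bin_in between -0.12 and 0.12 m and y of scrap_card in the frame of bin_in between -0.075 and 0.075 m); the robot touches nothing.
It fails at once if a weight is lifted (underside more than 25 mm above the deck) instead of being slid (height (world z) of any of weight_100, weight_200, weight_400, weight_800 above 0.1 m).
It fails at once if a weight falls off the balance (height (world z) of any of weight_100, weight_200, weight_400, weight_800 below 0.03 m).
It fails at once if a parcel is pushed about (moved over 35 mm; the 12 mm rise of its pan is expected) (distance of any of parcel_green, parcel_orange, parcel_black from where it was at the start of the episode above 0.035 m).
It fails at once if the mug, stapler, tape dispenser, pen cup or plant is disturbed (moved over 25 mm or tipped) (distance of any of mug, stapler, tape_dispenser, pen_cup, plant from where it was at the start of the episode above 0.025 m or angle between any of mug, stapler, tape_dispenser, pen_cup, plant's own z axis and vertical above 0.35 rad).
It fails at once if the hand presses a pan with more than 15 N (contact force between the fingers and weight_pan above 15 N or contact force between the fingers and parcel_pan above 15 N).
It also fails if it takes over 72 s, if anything falls off the work surface, if the arm or the gripper's body presses on something with over 40 N, if the wrist force passes 120 N, or if a joint passes its speed limit or range.

## Robot

A 6-joint arm with a two-finger parallel gripper is mounted at the origin on the work surface. World frame = base frame: x ahead of the robot, y to its left, z up, the work surface at z = 0. Lengths are in m, angles in rad, forces in N, time in s.
With the tool pointing down it reaches from about 0.2 to 0.875 m from the base axis. Payload 3.4 kg.
Tool frame: the origin (TCP) lies on the front face of the gripper's body, between the roots of the fingers; the fingertips stand manip.tcp_to_tips ahead of it and the grasp point (between the pads) lies 78 mm ahead of it (manip.tcp_to_tips is the distance from the TCP to the fingertips, in m); z points along the fingers, y is the direction in which the jaws open and shut (so a half turn about z gives the same grasp; the last joint's range is limited). The gripper opens to 94 mm and grips with 3 to 60 N. Pads are 16 mm wide; open, the fingers measure 119 mm over their backs; the gripper's body (75 mm by 177 mm) begins 78 mm behind the grasp point.
Start: joints at [-1.375, 0.276, 1.505, -0, 1.361, -0.121], TCP at [0.179, -0.546, 0.303] pointing down, gripper open.
Joint ranges: [-2.89, 2.89], [-0.75, 2.08], [0.22, 2.7], [-1.18, 4.32], [0.11, 2.71], [-2.7, 2.7]. Speed limits (rad/s): [2.57, 2.57, 3.14, 3.14, 3.14, 3.14].

## Interface

Orientations are given as a 3x3 rotation matrix whose columns are the frame's x, y, z axes.
In Python, from station import telemetry, eyes, order, manip gives the robot as it stands.
- The arm moves only by the tool drive_tool, never from a script. Its arguments are lists of equal length, an entry for each row: "linear": the shift along the tool's x, y, z in mm, a list of three; "turn": the turn about the tool's z in degrees. A call has 1 to 12 rows; each row is the pose to reach, as a shift and turn from the pose measured when the call began, along the tool's axes at that moment; what a row does not reach only later rows make up. A row lasts 1/10 s, in which the tool goes at most 50 mm and 8.59 degrees, less where a joint would pass 70% of its speed; a pose out of reach is approached as far as the arm can. A call with a gripper value outside its range is refused whole. "jaw" is the finger opening in mm, from 0 to 94, set as the call begins (left out, the last holds). The fingers move at their own pace and stop on an object; "grip_force" is the grip in N (left out, the last holds). Time passes only in rows, so rows that repeat a pose let the fingers close. It gives the time, the measured TCP pose, the force and the opening at its end, in the units of the state.
- telemetry.state(): the state, without advancing time (a new reading comes with each control period).
- eyes.camera(name): name is "side" or "top" or "wrist"; returns the picture (480x640x3 uint8, red, green, blue); there is no depth.
- eyes.camera_info(name): a dict with "K" (3x3 intrinsics, pixels), "R" (3x3) and "t" (3): a world point X has camera coordinates R X + t; the wrist camera has in their place "hand_eye" (4x4, takes a point from camera to tool coordinates, whose origin is the TCP and whose axes are the flange's). Camera axes: x right, y down, z forward; pixel columns grow to the right and rows downward; lengths in m; the calibration is good to about 2 mm. A picture is of the moment at which its call begins: read the wrist's pose just before it. camera_info takes no time and is no camera call.
- order.finish_job(): hands the job in, once; it reports no verdict.
The state is a dict: "clock": time; "qpos": joint angles; "joint_vel": joint speeds; "tau": joint torques, N m; "tool_pos": TCP position; "tcp_rot": TCP orientation; "force": force on the tool from outside, world axes, zero at the start; "moment": the same for the moment, N m; "grip_width": finger opening in m.
Only numpy, scipy, OpenCV 4.12 (cv2) and the standard library are available. Lean on these libraries where they do the work, as an engineer would, in place of code of your own. Each camera call takes 0.05 s, during which the arm holds its last target. There are 200 camera calls.

## Working session

There is one attempt and no reset: what is moved stays moved. The work goes in short steps, Python scripts to look and compute and a tool call to move; the robot and the scene stay as the last step left them, time stands still between calls to the robot, and variables do not carry over. Pictures are saved under pics/ and viewed, about 8 in all and at most 12, crops included, and the job is handed in when it is done.

Besides the shell and the picture viewer there is one more tool, called as a command line: name --pt "numbers of a row" for each row, then --argument value for the rest. drive_tool: Moves the arm, as the interface text tells. Its arguments: {"type":"object","properties":{"linear":{"type":"array","items":{"type":"array","items":{"type":"number"}}},"turn":{"type":"array","items":{"type":"number"}},"jaw":{"type":"number"},"grip_force":{"type":"number"}},"required":["linear","turn"]}

```bash
mkdir -p pics; ls
cat > h.py <<'E'
from station import telemetry, eyes, order, manip
import numpy as np, cv2
def snap(name,out):
    s=telemetry.state(); im=eyes.camera(name); cv2.imwrite('pics/'+out,im[:,:,::-1].copy()); return s,im
def ray(name,px,z):
    c=eyes.camera_info(name);K=np.array(c['K']);R=np.array(c['R']);t=np.array(c['t'])
    o=-R.T@t;d=R.T@np.linalg.inv(K)@np.array([px[0],px[1],1.]);return o+d*(z-o[2])/d[2]
E
python3 - <<'E'
from h import *
snap('top','t0.png');snap('side','s0.png')
s=telemetry.state();print(s);print(manip.tcp_to_tips)
for n in('top','side'):print(eyes.camera_info(n))
print(eyes.camera_info('wrist'))
E
```

```text
pics
{'clock': 0.1, 'qpos': array([-1.37495330e+00,  2.76512884e-01,  1.50593917e+00, -2.68536615e-05,
        1.36073093e+00, -1.21007991e-01]), 'joint_vel': array([ 0.00057455, -0.00210425, -0.00326555,  0.0021486 , -0.00029878,
       -0.00013274]), 'tau': array([ 2.09009959e-03, -4.05453408e+01, -2.37779832e+01,  7.02742254e-02,
        2.99133849e-02, -5.60472654e-05]), 'tool_pos': array([ 0.17907317, -0.54604956,  0.30192874]), 'tcp_rot': array([[ 9.50219550e-01,  3.11580960e-01, -3.35229331e-04],
       [ 3.11581096e-01, -9.50218292e-01,  1.55481916e-03],
       [ 1.65911004e-04, -1.58187068e-03, -9.99998735e-01]]), 'force': array([0.9988285 , 0.23783953, 0.61887111]), 'moment': array([-0.01934381, -0.01037684, -0.02013194]), 'grip_width': 0.09385552262115546}
0.0972
{'K': array([[511.80919528,   0.        , 321.88690204],
       [  0.        , 511.80919528, 241.05484614],
       [  0.        ,   0.        ,   1.        ]]), 'R': array([[-0.02759567, -0.99961811, -0.00145556],
       [-0.98548093,  0.02744937, -0.16755256],
       [ 0.16752853, -0.0031893 , -0.98586207]]), 't'
[... 223 characters left out ...]
.75134712, -0.65968478, -0.01713171],
       [-0.33442914,  0.40302104, -0.85189858],
       [ 0.56888897, -0.6343422 , -0.52342651]]), 't': array([0.42699273, 0.24863364, 1.0903284 ])}
{'K': array([[393.18561464,   0.        , 314.43279553],
       [  0.        , 393.18561464, 242.17627534],
       [  0.        ,   0.        ,   1.        ]]), 'hand_eye': array([[ 5.41480687e-05, -9.70869748e-01, -2.39607865e-01,
         6.95187110e-02],
       [ 9.99999924e-01, -4.02264820e-05,  3.88980299e-04,
        -6.10666388e-04],
       [-3.87287787e-04, -2.39607868e-01,  9.70869672e-01,
        -8.10628287e-02],
       [ 0.00000000e+00,  0.00000000e+00,  0.00000000e+00,
         1.00000000e+00]])}
```

View pics/t0.png

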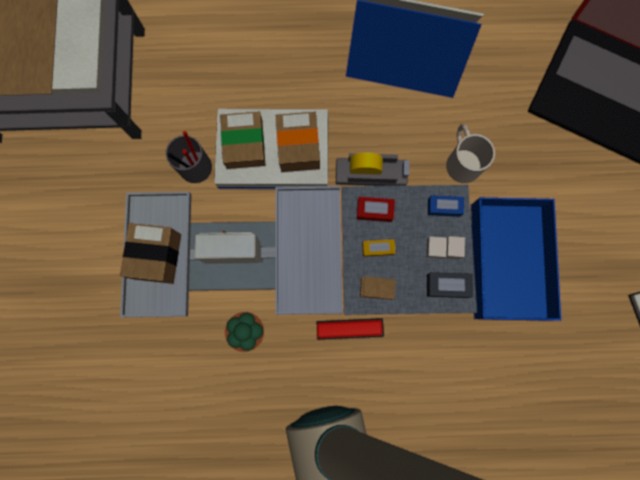

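View pics/s0.png

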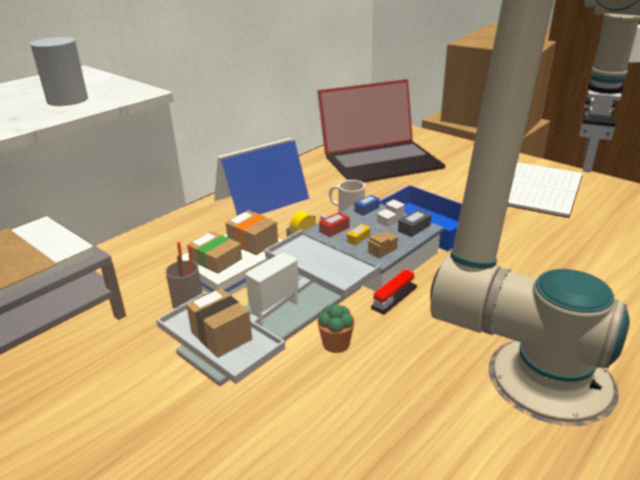

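The top view shows the black parcel (900 g) in the parcel pan, so I need 800 + 100. On the deck, front row: red (376,209), yellow (379,247), card (378,288). Back row: blue (446,206), foam (447,247), dark steel 800 (451,285). I'll enlarge the deck to measure it.

Run:
```python
from h import *
im=cv2.imread('pics/t0.png')[175:330,265:485];cv2.imwrite('pics/t1.png',cv2.convertScaleAbs(cv2.resize(im,(792,558),interpolation=cv2.INTER_CUBIC),alpha=1.6))
```

```text
(no output)
```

View pics/t1.png

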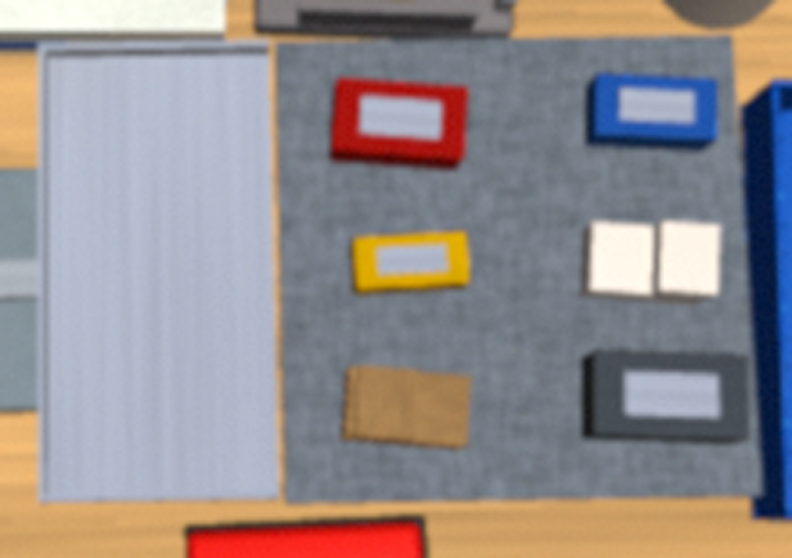

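```bash
cat >> h.py <<'E'
def P(u,v,z):return ray('top',(265+(u+.5)/3.6-.5,175+(v+.5)/3.6-.5),z)
def deckframe():
    c=[P(277,43,.075),P(732,37,.075),P(760,495,.075),P(287,502,.075)]
    return c
E
python3 - <<'E'
from h import *
np.set_printoptions(precision=4,suppress=True)
c=deckframe()
for p in c:print(p)
print([np.linalg.norm(c[i]-c[i-1]) for i in range(4)])
q=np.array(c)[:,:2]; m=np.array([[.125,0],[.125,-.25],[-.125,-.25],[-.125,0]])
A=q-q.mean(0);B=m-m.mean(0);U,S,V=np.linalg.svd(B.T@A);R=(U@V).T;o=q.mean(0)-R@m.mean(0)
print('yaw',np.degrees(np.arctan2(R[1,0],R[0,0])),'o',o,'res',q-(m@R.T+o))
for n,l,z in(('card',[(348,367),(470,374),(468,446),(345,438)],.113),('foam',[(590,222),(720,222),(718,297),(586,295)],.109),
 ('100',[(377,245),(448,241),(449,274),(376,277)],.101),('800',[(624,372),(718,372),(721,417),(625,418)],.109),('100top',[(356,238),(466,232),(469,284),(356,290)],.101)):
    w=np.array([P(*a,z) for a in l])[:,:2];s=(w-o)@R; d=w[0]-w[1]+w[3]-w[2]
    print(n,'world',w.mean(0),'scale',s.mean(0),'yaw of length axis vs world y',np.degrees(np.arctan2(-d[0],d[1])),np.linalg.norm(d)/2)
# bin: outer rim far corners approx
for p in((482,198),(555,200),(559,319),(476,317)):print(ray('top',p,.062))
E
```

```text
[ 0.6505 -0.0055  0.075 ]
[ 0.6469 -0.2544  0.075 ]
[ 0.3986 -0.2504  0.075 ]
[ 0.4018 -0.0022  0.075 ]
[np.float64(0.2487222766587706), np.float64(0.24901429592433952), np.float64(0.2483739911786686), np.float64(0.24818888964885594)]
yaw -0.8109078957357622 o [ 0.5262 -0.0031] res [[-0.0007 -0.0005]
 [-0.0007  0.0004]
 [ 0.0009  0.001 ]
 [ 0.0006 -0.0009]]
card world [ 0.4474 -0.0637] scale [-0.078  -0.0616] yaw of length axis vs world y -5.0907001339881015 0.06231707574753357
foam world [ 0.5202 -0.1947] scale [-0.0033 -0.1916] yaw of length axis vs world y -2.0346867860352273 0.06773474471918002
100 world [ 0.5247 -0.071 ] scale [-0.0005 -0.0678] yaw of length axis vs world y 1.2222558917167448 0.037648211488454084
800 world [ 0.4497 -0.1993] scale [-0.0737 -0.1972] yaw of length axis vs world y -1.2879850420987402 0.048538129890847166
100top world [ 0.5238 -0.0705] scale [-0.0014 -0.0674] yaw of length axis vs world y 1.5210574353423192 0.058313851109746816
[ 0.6229 -0.2842  0.062 ]
[ 0.6147 -0.4287  0.062 ]
[ 0.3815 -0.4121  0.062 ]
[ 0.3896 -0.254   0.062 ]
```

Geometry checks out: the deck sides measure 248–249 mm against 250. Next is the card.

drive_tool --pt "405 -374 40" --pt "405 -374 40" --pt "405 -374 40" --pt "405 -374 40" --pt "405 -374 40" --pt "405 -374 40" --pt "405 -374 40" --pt "405 -374 40" --pt "405 -374 40" --pt "405 -374 40" --pt "405 -374 40" --pt "405 -374 40" --turn '[-67,-67,-67,-67,-67,-67,-67,-67,-67,-67,-67,-67]' --jaw 64 --grip_force 10

```text
clock: 1.3
tool_pos: [0.4488, -0.0597, 0.262]
tcp_rot: [[0.078, 0.997, -0.0], [0.997, -0.078, 0.004], [0.004, -0.001, -1.0]]
force: [-0.6, -0.4, -0.2]
grip_width: 0.0642
```

```bash
cat >> h.py <<'E'
def wproj(pts,s):
    c=eyes.camera_info('wrist');H=np.array(c['hand_eye']);K=np.array(c['K']);R=s['tcp_rot']
    X=(np.array(pts)-s['tool_pos'])@R; X=(X-H[:3,3])@H[:3,:3]; q=X@K.T; return q[:,:2]/q[:,2:]
def wray(px,z,s):
    c=eyes.camera_info('wrist');H=np.array(c['hand_eye']);K=np.array(c['K']);R=s['tcp_rot']
    d=R@H[:3,:3]@np.linalg.inv(K)@np.array([px[0],px[1],1.]);o=s['tool_pos']+R@H[:3,3];return o+d*(z-o[2])/d[2]
E
python3 - <<'E'
from h import *
s,im=snap('wrist','w0.png');print(s['tool_pos'])
g=s['tool_pos']+np.array([0,0,-.0972]);print(wproj([g,[.4474,-.0637,.075]],s))
E
```

```text
[ 0.44884399 -0.05965795  0.26195811]
[[314.5078738  294.97743794]
 [312.87195346 253.95523517]]
```

View pics/w0.png

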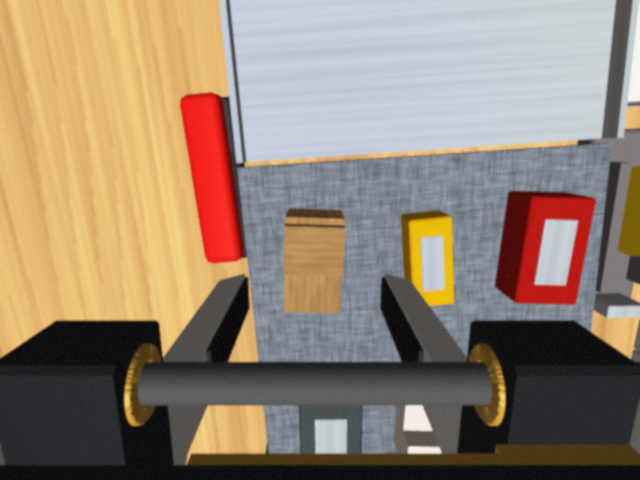

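The wrist view shows the card centred between the fingers, with corners about (287,225) to (340,311). It sits slightly toward the pan.

Run:
```python
from h import *
s=telemetry.state()
for z in(.109,.113,.117):
  w=[wray(p,z,s) for p in((287,225),(344,226),(340,311),(284,310))]
  c=np.mean(w,0);print(z,c,(c-s['tool_pos'])@s['tcp_rot']*1000)
for p in ((409,226),(450,222),(453,303),(424,304)):print(wray(p,.101,s))
```

```text
0.109 [ 0.44698825 -0.06654064  0.109     ] [ -5.27193292  -0.39619194 152.98343376]
0.113 [ 0.44709957 -0.06526912  0.113     ] [ -3.98643161  -0.39132771 148.98635752]
0.117 [ 0.44721089 -0.0639976   0.117     ] [ -2.70093029  -0.38646348 144.98928127]
[ 0.50864989 -0.04549698  0.101     ]
[ 0.53429561 -0.04495513  0.101     ]
[ 0.53643721 -0.09957444  0.101     ]
[ 0.51737858 -0.09878511  0.101     ]
```

drive_tool --pt "-4 0 40" --pt "-4 0 70" --pt "-4 0 82" --pt "-4 0 82" --turn '[0,0,0,0]'

```text
clock: 1.75
tool_pos: [0.4456, -0.0665, 0.1782]
tcp_rot: [[0.08, 0.997, -0.006], [0.997, -0.08, 0.003], [0.003, -0.007, -1.0]]
force: [0.9, 0.1, -0.4]
grip_width: 0.0642
```

drive_tool --pt "0 0 0" --pt "0 0 0" --pt "0 0 0" --pt "0 0 0" --pt "0 0 0" --pt "0 0 -40" --pt "0 0 -80" --turn '[0,0,0,0,0,0,0]' --jaw 20

```text
clock: 2.45
tool_pos: [0.4453, -0.0664, 0.2584]
tcp_rot: [[0.08, 0.997, -0.01], [0.997, -0.08, 0.004], [0.004, -0.01, -1.0]]
force: [1.2, -0.1, 0.2]
grip_width: 0.036
```

drive_tool --pt "-50 5 0" --pt "-100 12 0" --pt "-150 20 0" --pt "-200 27 0" --pt "-250 33 0" --pt "-280 37 30" --pt "-280 37 75" --pt "-280 37 120" --pt "-280 37 125" --pt "-280 37 125" --turn '[0,0,0,0,0,0,0,0,0,0]'

```text
clock: 3.45
tool_pos: [0.4583, -0.3475, 0.1314]
tcp_rot: [[0.08, 0.997, -0.011], [0.997, -0.08, 0.006], [0.005, -0.012, -1.0]]
force: [-0.8, -0.3, -0.3]
grip_width: 0.036
```

drive_tool --pt "0 0 0" --pt "0 0 0" --pt "0 0 0" --pt "0 0 -45" --pt "0 0 -90" --pt "0 0 -125" --pt "50 30 -125" --pt "100 45 -125" --pt "133 49 -125" --pt "133 49 -125" --turn '[0,0,0,0,0,0,-4,-4,-4,-4]' --jaw 64

```text
clock: 4.45
tool_pos: [0.5201, -0.2147, 0.258]
tcp_rot: [[0.005, 1.0, -0.009], [1.0, -0.005, 0.008], [0.008, -0.009, -1.0]]
force: [-0.5, -0.8, -0.5]
grip_width: 0.0642
```

Run:
```python
from h import *
s,im=snap('wrist','w1.png');print(s['tool_pos'])
```

```text
[ 0.52007613 -0.21473066  0.25799261]
```

View pics/w1.png

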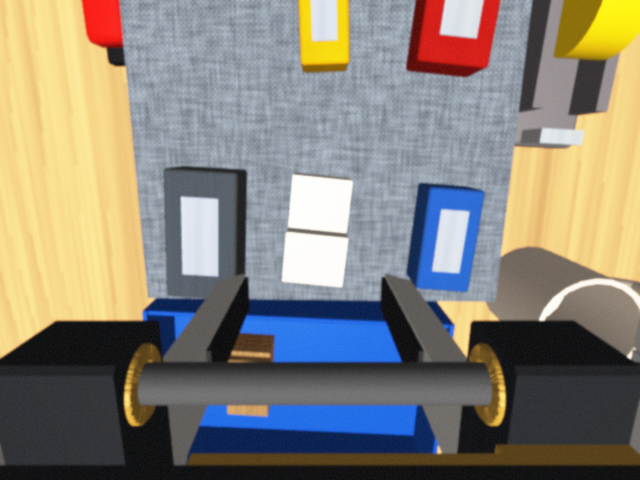

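The card lies in the bin. Foam corners are (293,174), (352,180), (344,287), (282,284), about 5° clockwise. The 800's label runs (182,197) to (218,276).

Run:
```python
from h import *
s=telemetry.state();R=s['tcp_rot']
w=np.array([wray(p,z,s) for p,z in(((293,174),.109),((352,180),.109),((344,287),.109),((282,284),.109))])
c=w.mean(0);print(c,(c-s['tool_pos'])@R*1000,w)
e=np.array([wray(p,.109,s) for p in((182,197),(218,197),(218,276),(181,275))]);print('800',e.mean(0),e[0]-e[3],e[1]-e[2])
for p in((142,310),(455,310)):print(wray(p,.062,s))
```

```text
[ 0.5204282  -0.19777958  0.109     ] [ 18.68307202   2.00517939 148.92937295] [[ 0.50632102 -0.16276666  0.109     ]
 [ 0.54048667 -0.166375    0.109     ]
 [ 0.53664027 -0.23201525  0.109     ]
 [ 0.49826485 -0.2299614   0.109     ]]
800 [ 0.4494178  -0.20007032  0.109     ] [0.00472242 0.04815669 0.        ] [ 3.09819754e-03  4.87683131e-02 -2.77555756e-17]
[ 0.38656353 -0.26738702  0.062     ]
[ 0.62377008 -0.26779292  0.062     ]
```

drive_tool --pt "10 2 0" --pt "19 2 20" --pt "19 2 50" --pt "19 2 72" --pt "19 2 80" --pt "19 2 80" --turn '[5,5,5,5,5,5]' --jaw 58

```text
clock: 5.1
tool_pos: [0.5206, -0.1987, 0.1774]
tcp_rot: [[0.094, 0.996, -0.011], [0.996, -0.094, 0.005], [0.004, -0.012, -1.0]]
force: [0.4, -0.8, 1.3]
grip_width: 0.0583
```

drive_tool --pt "0 0 0" --pt "0 0 0" --pt "0 0 0" --pt "0 0 0" --pt "0 0 0" --pt "0 0 -40" --pt "0 0 -80" --turn '[0,0,0,0,0,0,0]' --jaw 20

```text
clock: 5.8
tool_pos: [0.5207, -0.1986, 0.2571]
tcp_rot: [[0.094, 0.995, -0.015], [0.996, -0.094, 0.007], [0.006, -0.015, -1.0]]
force: [0.5, -1.4, 0.5]
grip_width: 0.0363
```

drive_tool --pt "-45 15 0" --pt "-90 30 0" --pt "-135 45 0" --pt "-146 48 30" --pt "-146 48 75" --pt "-146 48 118" --pt "-146 48 122" --pt "-146 48 122" --turn '[0,0,0,0,0,0,0,0]'

```text
clock: 6.6
tool_pos: [0.5527, -0.3471, 0.1328]
tcp_rot: [[0.094, 0.995, -0.017], [0.996, -0.094, 0.009], [0.008, -0.017, -1.0]]
force: [0.8, 0.0, 0.5]
grip_width: 0.0359
```

drive_tool --pt "0 0 0" --pt "0 0 0" --pt "0 0 0" --pt "0 0 -45" --pt "0 0 -90" --pt "0 0 -115" --pt "40 -30 -115" --pt "80 -75 -115" --pt "98 -117 -115" --pt "98 -117 -115" --pt "98 -117 -115" --turn '[0,0,0,0,0,0,-3,-3,-3,-3,-3]' --jaw 58

```text
clock: 7.7
tool_pos: [0.4467, -0.2391, 0.2522]
tcp_rot: [[0.041, 0.999, -0.014], [0.999, -0.041, 0.007], [0.007, -0.014, -1.0]]
force: [1.1, 0.3, 0.1]
grip_width: 0.0578
```

drive_tool --pt "-24 1 0" --pt "-24 1 0" --pt "-24 1 30" --pt "-24 1 60" --pt "-24 1 70" --pt "-24 1 70" --turn '[0,0,0,0,0,0]' --jaw 14

```text
clock: 8.3
tool_pos: [0.446, -0.2625, 0.1807]
tcp_rot: [[0.042, 0.999, -0.016], [0.999, -0.041, 0.009], [0.009, -0.016, -1.0]]
force: [-0.0, -0.2, -0.0]
grip_width: 0.0156
```

drive_tool --pt "8 0 0" --pt "16 0 0" --pt "30 0 0" --pt "46 0 0" --pt "63 -1 0" --pt "80 -1 1" --pt "97 -1 1" --pt "114 -2 1" --pt "131 -2 1" --pt "148 -2 1" --pt "160 -3 1" --pt "160 -3 1" --turn '[0,0,0,0,0,0,0,0,0,0,0,0]'

```text
clock: 9.5
tool_pos: [0.4486, -0.0998, 0.1814]
tcp_rot: [[0.04, 0.999, -0.017], [0.999, -0.04, 0.012], [0.011, -0.017, -1.0]]
force: [-0.8, 0.6, -0.6]
grip_width: 0.0136
```

Run:
```python
from h import *
s,im=snap('wrist','w2.png');print(s['tool_pos'])
```

```text
[ 0.44864452 -0.09975343  0.18143135]
```

View pics/w2.png

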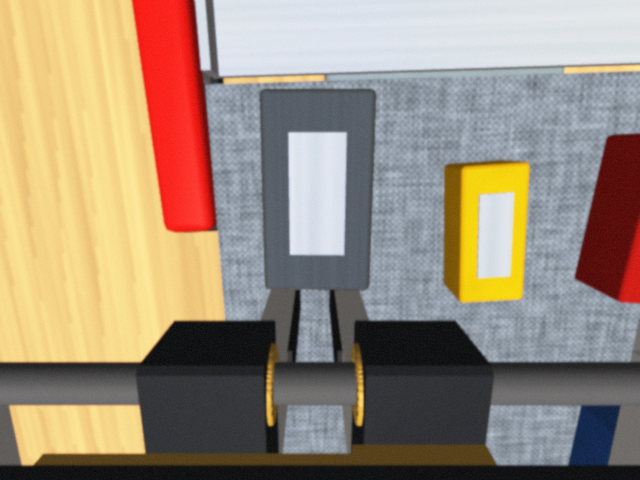

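The 800 is straight and square against the fingers, its front just short of the pan gap. Pushing on.

drive_tool --pt "8 0 0" --pt "18 0 0" --pt "30 -1 0" --pt "43 -1 0" --pt "56 -1 0" --pt "69 -1 1" --pt "82 -2 1" --pt "94 -2 1" --pt "103 -2 1" --pt "108 -2 1" --pt "108 -2 1" --turn '[0,0,0,0,0,0,0,0,0,0,0]'

```text
clock: 10.65
tool_pos: [0.4507, 0.009, 0.1813]
tcp_rot: [[0.04, 0.999, -0.018], [0.999, -0.04, 0.014], [0.013, -0.019, -1.0]]
force: [-0.4, 0.7, 0.4]
grip_width: 0.0141
```

drive_tool --pt "-15 0 0" --pt "-30 0 -20" --pt "-40 10 -60" --pt "-75 40 -60" --pt "-110 70 -60" --pt "-131 79 -60" --pt "-131 79 -60" --turn '[0,0,0,0,-2,-2,-2]' --jaw 4

```text
clock: 11.35
tool_pos: [0.5271, -0.1279, 0.2376]
tcp_rot: [[0.009, 1.0, -0.017], [1.0, -0.009, 0.015], [0.015, -0.017, -1.0]]
force: [0.1, 0.3, -0.1]
grip_width: 0.0042
```

Run:
```python
from h import *
s,im=snap('wrist','w3.png');print(s['tool_pos'],wproj([[.524,-.101,.101],[.5238,-.0708,.101]],s))
```

```text
[ 0.52709325 -0.12793016  0.23759801] [[312.49815836 226.91761441]
 [311.59324543 172.81164865]]
```

View pics/w3.png

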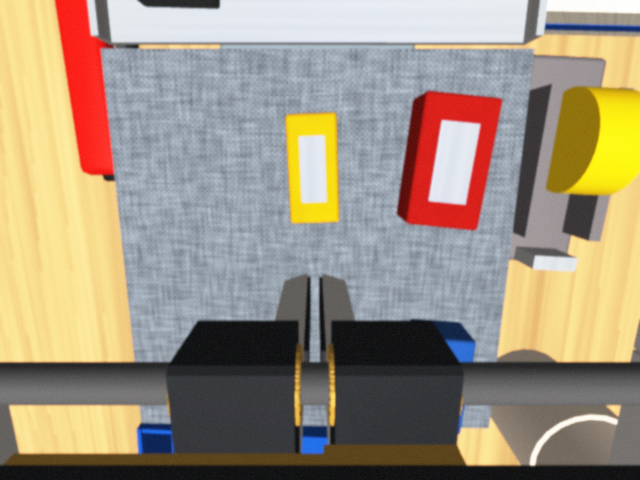

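The 800 is fully over the gap on the pan. The 100's rear is at (315,222), in line with the closed fingers at 315. Pushing it next.

drive_tool --pt "0 0 30" --pt "0 0 55" --pt "0 0 60" --pt "8 0 60" --pt "18 0 60" --pt "30 0 61" --pt "42 0 61" --pt "54 0 61" --pt "66 0 61" --pt "78 0 61" --pt "90 0 61" --pt "90 0 61" --turn '[0,0,0,0,0,0,0,0,0,0,0,0]'

```text
clock: 12.6
tool_pos: [0.525, -0.0334, 0.1778]
tcp_rot: [[0.007, 1.0, -0.02], [1.0, -0.006, 0.017], [0.017, -0.02, -1.0]]
force: [0.4, 0.3, -0.0]
grip_width: 0.0041
```

drive_tool --pt "6 0 0" --pt "13 0 0" --pt "20 0 0" --pt "27 0 0" --pt "34 0 0" --pt "41 0 0" --pt "48 0 1" --pt "54 0 1" --pt "58 0 1" --pt "58 0 1" --turn '[0,0,0,0,0,0,0,0,0,0]'

```text
clock: 13.6
tool_pos: [0.5254, 0.0252, 0.1778]
tcp_rot: [[0.006, 1.0, -0.02], [1.0, -0.006, 0.018], [0.018, -0.02, -1.0]]
force: [0.2, -0.2, -0.4]
grip_width: 0.0042
```

drive_tool --pt "-12 0 0" --pt "-24 0 -10" --pt "-35 0 -50" --pt "-60 0 -60" --pt "-80 0 -60" --pt "-80 0 -60" --turn '[0,0,0,0,0,0]'

```text
clock: 14.2
tool_pos: [0.5265, -0.0591, 0.2378]
tcp_rot: [[0.01, 1.0, -0.017], [1.0, -0.009, 0.016], [0.016, -0.017, -1.0]]
force: [-0.4, 0.3, -0.2]
grip_width: 0.0044
```

Run:
```python
from h import *
s,im=snap('wrist','w4.png');print(s['tool_pos'])
b=eyes.camera('side')[180:390,150:470,::-1];t=eyes.camera('top')[175:330,110:570,::-1]
a=cv2.resize(b,(480,315),interpolation=3);c=cv2.resize(t,(690,232),interpolation=3);w=cv2.resize(im[:,:,::-1],(320,240))
o=np.zeros((550,800,3),np.uint8);o[:315,:480]=a;o[:240,480:800]=w;o[318:550,:690]=c;cv2.imwrite('pics/m4.png',o)
```

```text
[ 0.5264946  -0.05911048  0.23775244]
```

View pics/m4.png

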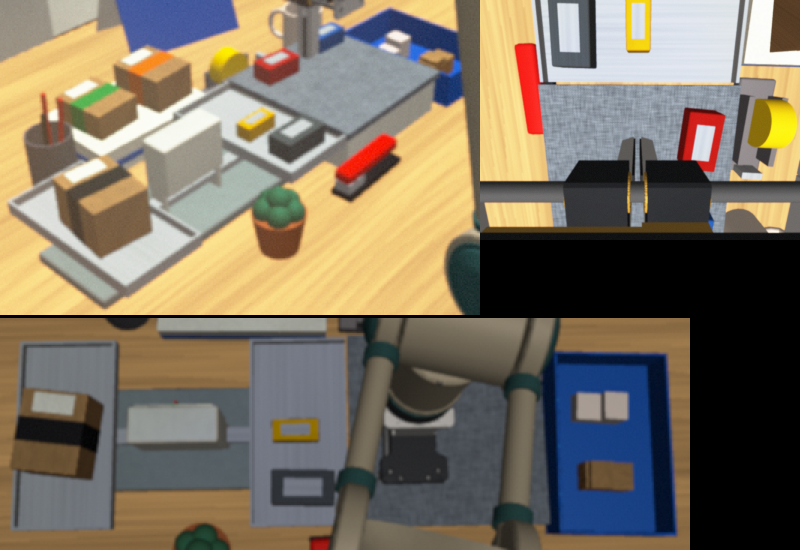

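Both scraps are in the bin, the 800 and 100 lie inside the pan, and the parcel pan has risen. I'll lift clear, let the beam settle and measure the pan rise.

drive_tool --pt "0 0 -40" --pt "0 0 -60" --pt "-50 0 -80" --pt "-100 0 -80" --pt "-130 0 -80" --pt "-130 0 -80" --pt "-130 0 -80" --pt "-130 0 -80" --pt "-130 0 -80" --pt "-130 0 -80" --pt "-130 0 -80" --pt "-130 0 -80" --turn '[0,0,0,0,0,0,0,0,0,0,0,0]'

```text
clock: 15.55
tool_pos: [0.5264, -0.1871, 0.3142]
tcp_rot: [[0.007, 1.0, -0.02], [1.0, -0.006, 0.018], [0.018, -0.02, -1.0]]
force: [-0.2, 0.4, 0.5]
grip_width: 0.0038
```

Run:
```python
from h import *
s0=cv2.imread('pics/s0.png');_,im=snap('side','s5.png');s5=im[:,:,::-1].copy()
c=eyes.camera_info('side');pr=lambda X:(lambda q:q[:2]/q[2])(np.array(c['K'])@(np.array(c['R'])@X+c['t']))
from functools import reduce
for nm,(u,v,w,h),X in(('parcel',(185,285,75,75),np.array([.52,.36,.08])),('wpan near corner',(352,252,35,40),np.array([.405,.0+.12,.08]))):
    T=s0[v:v+h,u:u+w];r=cv2.matchTemplate(s5[v-30:v+h+30,u-12:u+w+12],T,cv2.TM_CCOEFF_NORMED);_,m,_,l=cv2.minMaxLoc(r)
    d=pr(X+[0,0,.0125])-pr(X);print(nm,'shift',(l[0]-12,l[1]-30),m,'expected for +12.5mm',d,pr(X))
a=np.vstack([cv2.resize(s0[200:390,150:400],(500,285*4//3//2*2//1 if 0 else 290)),cv2.resize(s5[200:390,150:400],(500,290))]);cv2.imwrite('pics/m5.png',a)
_,w=snap('wrist','w5.png')
```

```text
parcel shift (-1, -5) 0.9522460699081421 expected for +12.5mm [-0.72598162 -5.05426842] [221.00582442 324.64405996]
wpan near corner shift (12, -4) 0.3538956642150879 expected for +12.5mm [ 0.0073134  -4.87049447] [345.43678869 291.17499771]
```

View pics/m5.png

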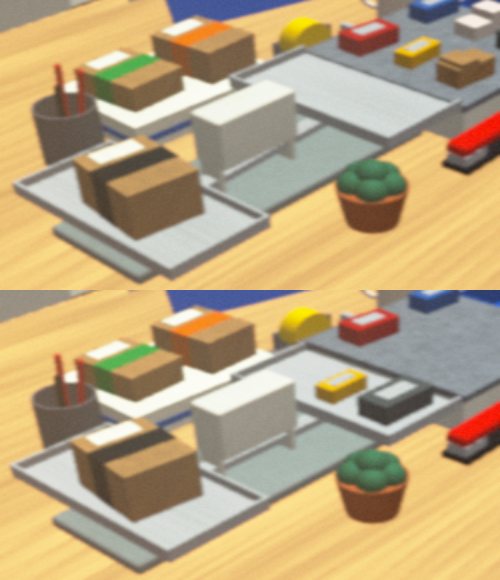

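The parcel moved 5 px up, where 5.05 px is expected at level and about 10 px at the far stop. Both weights lie flat inside the rims and the arm is clear, so I'm handing in.

```bash
python3 -c "
from h import *
print(order.finish_job(),telemetry.state()['clock'])"
```

```text
the job is handed in; nothing more can be done
the job is handed in; nothing more can be done
```

The job is handed in, finished at about 16 s of the 72 s allowed. The parcel in the pan is the black one (900 g), so I slid the 800 g and then the 100 g weight onto the weight pan. The card and foam scraps went into the blue bin, and the red 400 and blue 200 stayed on the deck.

**Checks that passed:**
- **Beam:** in the side camera the parcel rose 5 px, against 5.05 px expected at level and about 10 px at the far stop.
- **Placement:** the pictures show both weights flat inside the pan rims and both scraps lying in the bin. In the views I checked, the parcels and other things on the desk look undisturbed, and the arm is clear of everything.

**Limits of the checks:**
- **Weight pan height:** matching that pan's corner failed (score 0.35, so no usable reading). The level check rests on the parcel side alone, read to whole pixels (about 2.5 mm each).
- **Needle and rest:** I did not read the needle. I also did not measure whether the beam was at rest; I waited about 2 s after the last push before the final picture.

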